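Clear the neck lamp off and pull the line gauge to its red mark

TASK

A neck lamp has been left standing in front of the spring pull gauge on the tackle shop counter. Hang it over the bar of the display rail so that it hangs upright astride the bar with one lamp on each side, and let go of it; then take the gauge's black upright grip and pull the rod out of its green tube until the whole red ring has just come out of the tube's mouth, never out to its end stop. Finish while still holding it there, steady against its spring (do not let go), and leave the line spool, the oil bottle and the lure box where they are.

Things in the scene. Friction and masses are not known exactly. Their poses are not given: they have to be found in the camera images.
- neck_lamp: Loose neck lamp, about 0.2 kg: stiff grey arch standing on two black lamp heads, orange pod on its crown. Origin: pod's centre, 143 mm above the feet; z up, x along the arch, y across. Pod 36 (x) x 20 (y) x 46 mm high. Band 16 mm wide, 8 thick. Heads 36 mm in diameter, 47 high, at x = -56 and 56 mm. Same after half a turn.
- lamp_crown (a point): underside of the lamp's arch at its crown, 25.5 mm straight below the pod's centre: it comes to rest on the bar. The arch slopes down 18 degrees to both sides of it, so it centres itself on the bar.
- rail: Fixed display rail: steel bar 12 mm in diameter, 240 mm long, along the rail's y axis, centre line 200 mm above the counter, on a 14 mm post at each end with 52 mm round feet. Origin on the counter under the bar's middle; x level, across the bar. The lamp hangs with its x axis along the rail's x, either way round.
- rail_mid (a point): the middle of the rail's bar, on its centre line, 200 mm above the counter
- gauge: Fixed spring pull gauge: green tube 30 mm in diameter, brass collar at its mouth, dark base 75 mm wide. Origin on the counter; the rod comes out towards the gauge's -x, its centre line 45 mm above the counter; mouth at x = +50 mm, tube and base reach back to x = +215 mm.
- grip: Black upright grip with orange bands on the rod's end: cylinder 22 mm in diameter, 80 high, from 30 to 110 mm above the counter; origin at its centre, axes as the gauge's. 80 mm in front of the mouth when home; moves along the gauge's -x when pulled. The 12 mm steel rod (top 51 mm above the counter) runs from it back to the tube.
- pull_rod (a joint): How far the rod is pulled out (m): 0 = home (start), end stop 0.165. A spring draws it home when let go: 3 N at 0, 9 N at 0.100. Rings 14 mm wide on the rod: the yellow one is fully out at 0.050; the red one begins to show at 0.086 and is just fully out at 0.100.
- line_spool: bystander: yellow line spool lying flat, 72 mm in diameter, 45 mm high; origin under its centre; leave alone
- oil_bottle: bystander: small white oil bottle with a red cap, 44 mm in diameter, 110 mm high; origin under its centre; leave alone
- lure_box: bystander: flat clear and blue lure box, 65 x 100 mm, 30 mm high; origin under its centre; leave alone
There are look-alikes about, which are no part of the job. What is meant by the neck_lamp is not blue, and is the smaller of those in its own colour.

How it is judged (in metres and radians):
On the way, in this order (a step that is already met when the one before it is completed fails the run):
1. the neck lamp hangs upright astride the rail's bar, let go, with the gauge's rod still home (x of lamp_crown in the frame of rail between -0.02 and 0.02 m and y of lamp_crown in the frame of rail between -0.1 and 0.1 m and height (world z) of lamp_crown between 0.195 and 0.222 m and angle between neck_lamp's own z axis and vertical below 0.3 rad and contact force between neck_lamp and rail above 0.5 N and contact force between the fingers and neck_lamp below 0.1 N and linear speed of neck_lamp below 0.05 m/s and value of joint pull_rod below 0.015 m), for 0.3 s.
2. the rod is pulled out to the red ring by the fingers (value of joint pull_rod between 0.094 and 0.114 m and velocity of joint pull_rod between -0.02 and 0.02 m/s and contact force between the fingers and grip above 3 N), for 0.2 s.
At the end, for the whole second after the job is handed in: Lamp hangs at rest, not touched by the fingers, crown within 20 mm of the bar's line and 100 mm of its middle, 195 to 222 mm up, tilt under 0.3 rad. Rod still at 0.094 to 0.114 m (red ring just fully out at 0.100), held by the fingers with over 3 N (all of step 2 and x of lamp_crown in the frame of rail between -0.02 and 0.02 m and y of lamp_crown in the frame of rail between -0.1 and 0.1 m and height (world z) of lamp_crown between 0.195 and 0.222 m and angle between neck_lamp's own z axis and vertical below 0.3 rad and contact force between neck_lamp and rail above 0.5 N and contact force between the fingers and neck_lamp below 0.1 N and linear speed of neck_lamp below 0.05 m/s); the arm keeps its last pose, push and grip.
It fails at once if the rod is pulled out to its end stop (value of joint pull_rod above 0.158 m).
It fails at once if the line spool is disturbed (moved over 25 mm) (distance of line_spool from where it was at the start of the episode above 0.025 m).
It fails at once if the oil bottle is disturbed (moved over 25 mm) (distance of oil_bottle from where it was at the start of the episode above 0.025 m).
It fails at once if the lure box is disturbed (moved over 25 mm) (distance of lure_box from where it was at the start of the episode above 0.025 m).
It also fails if it takes over 64 s, if anything falls off the work surface, if the arm or the gripper's body presses on something with over 40 N, if the wrist force passes 120 N, or if a joint passes its speed limit or range.

ROBOT

A 7-joint arm with a two-finger parallel gripper is mounted at the origin on the work surface. World frame = base frame: x ahead of the robot, y to its left, z up, the work surface at z = 0. Lengths are in mm, angles in rad, forces in N, time in s.
With the tool pointing down it reaches from about 425 to 875 mm from the base axis. Payload 8.4 kg.
Tool frame: the origin (TCP) lies between the finger pads; the fingertips stand 22 mm ahead of it and the grasp point (between the pads) lies 3 mm ahead of it; z points along the fingers, y is the direction in which the jaws open and shut (so a half turn about z gives the same grasp; the last joint's range is limited). The gripper opens to 85 mm and grips with 20 to 120 N. Pads are 22 mm wide; open, the fingers measure 114 mm over their backs; the gripper's body (76 mm by 85 mm) begins 54 mm behind the grasp point. The pads swing forward as they close: fully open they stand 13 mm farther back than shut.
Start: joints at [1.021, 0.333, 0.04, 1.465, -0.013, 1.343, -0.059], TCP at [283.171, -585.047, 253.308] pointing down, gripper open.
Joint ranges: [-2.58, 2.58], [-0.38, 2.09], [-1.3, 1.39], [0.25, 2.4], [-1.5, 4.64], [0.08, 2.09], [-2.65, 2.65]. Speed limits (rad/s): [2.22, 2.22, 2.79, 2.79, 3.14, 3.14, 3.14].

INTERFACE

Orientations are given as a unit quaternion [x, y, z, w].
In Python, from station import r gives the robot as it stands. The module is installed in compiled form; this text tells all that it offers.
- The arm moves only by the tool play_rows, never from a script. Its argument "motion" is a list of rows, each a list of 3 entries, a list of its own where there are three numbers: the turn, a rotation vector about the tool's x, y, z in units of 5 degrees (1.0 is 5 degrees), then the shift along the tool's x, y, z in units of 25 mm (1.0 is 25 mm), then the closure, from 0 (fully open) to 1 (shut). A call has 1 to 5 rows; each row shifts and turns the pose as measured when the row begins, along the tool's axes as they then stand; what a row does not reach is not made up. A row lasts 1/8 s, in which the tool goes at most 62.5 mm and 10.7 degrees, less where a joint would pass 70% of its speed; a pose out of reach is approached as far as the arm can. A call is refused whole if a number of a shift passes 1 or a number of a turn 1, either way. A call with a gripper value outside its range is refused whole. The fingers move at their own pace and stop on an object; "force" is the grip in N (left out, the last holds). Time passes only in rows, so rows that do not move let the fingers close. It gives the time, the measured TCP pose, the force and the opening at its end, in the units of the state.
- r.state(): the state, without advancing time (a new reading comes with each control period).
- r.grab_frame(name): name is "side" or "top"; returns a dict with "pixels" (384x512x3 uint8, red, green, blue), "depth" (384x512 float32, mm along the optical axis (not along the pixel's ray), 0 where there is no reading), "fx", "fy", "cx", "cy" (pixels), "k1" (the pictures are not rectified: a ray, as slopes to the right and down, at radius r is drawn at 1 + k1 r^2 times it, then the intrinsics apply), "rvec" (rotation vector, rad) and "tvec" (3), from world to camera coordinates, as OpenCV has them. Camera axes: x right, y down, z forward; pixel columns grow to the right and rows downward; lengths in mm; the calibration is good to about 2 mm. A picture is of the moment at which its call begins.
- r.hand_in(): hands the job in, once; it reports no verdict.
The state is a dict: "clock": time; "qpos": joint angles; "joint_vel": joint speeds; "joint_efforts": joint torques, N m; "ee_pos": TCP position; "eef_rot": TCP orientation; "wrist_force": force on the tool from outside, world axes, zero at the start; "torque": the same for the moment, N m; "finger_gap": finger opening in mm.
Only numpy, scipy, OpenCV 4.12 (cv2) and the standard library are available. Lean on these libraries where they do the work, as an engineer would, in place of code of your own. Each camera call takes 0.05 s, during which the arm holds its last target. There are 200 camera calls.

## Working session

There is one attempt and no reset: what is moved stays moved. The work goes in short steps, Python scripts to look and compute and a tool call to move; the robot and the scene stay as the last step left them, time stands still between calls to the robot, and variables do not carry over. Pictures are saved under pics/ and viewed, about 8 in all and at most 12, crops included, and the job is handed in when it is done.

Besides the shell and the picture viewer there is one more tool, called after "Request:" as name(argument=value, ...), one argument or row to a line, values as JSON. play_rows: Moves the arm, as the interface text tells. Its arguments: {"type":"object","properties":{"motion":{"type":"array"},"force":{"type":"number"}},"required":["motion"]}

```bash
mkdir -p pics; cat > h.py <<'E'
import numpy as np, cv2, pickle
from station import r
def grab(n):
    f=r.grab_frame(n); pickle.dump(f,open(f'{n}.pkl','wb')); return f
def load(n): return pickle.load(open(f'{n}.pkl','rb'))
def world(f):
    h,w=f['depth'].shape; u,v=np.meshgrid(np.arange(w),np.arange(h))
    K=np.array([[f['fx'],0,f['cx']],[0,f['fy'],f['cy']],[0,0,1.]])
    p=cv2.undistortPoints(np.stack([u,v],-1).reshape(-1,1,2).astype(float),K,np.array([f['k1'],0,0,0,0.])).reshape(-1,2)
    R=cv2.Rodrigues(np.array(f['rvec'],float))[0]
    d=f['depth'].reshape(-1,1)
    c=np.hstack([p*d,d]); P=(c-np.array(f['tvec']).reshape(1,3))@R
    P[d[:,0]==0]=np.nan
    return P.reshape(h,w,3)
def save(f,name,crop=None,s=1.5):
    im=f['pixels'][...,::-1]
    if crop: im=im[crop[1]:crop[3],crop[0]:crop[2]]
    cv2.imwrite('pics/'+name,cv2.resize(im,None,fx=s,fy=s,interpolation=cv2.INTER_CUBIC))
E
python3 - <<'E'
from h import *
a=grab('side');b=grab('top')
im=np.vstack([a['pixels'],b['pixels']])
save(a,'side0.png');save(b,'top0.png')
for f in(a,b): print(f['rvec'],f['tvec'],f['fx'],f['k1'])
print(r.state())
E
```

```text
[ 2.40305962 -0.17636403  0.06613952] [-629.74055953  177.40530247 1070.37311133] 387.59308169328756 -0.1140123314830586
[ 2.08451224 -2.13177647  0.23061862] [ 45.27262392 652.51512071 934.11853499] 393.9724056960243 -0.06008614763853726
{'clock': 0.1, 'qpos': array([ 1.02083745,  0.33385074,  0.03988232,  1.46623097, -0.01343762,
        1.34328752, -0.05850173]), 'joint_vel': array([-0.00023732, -0.00214414, -0.00050427, -0.00226706, -0.00020753,
       -0.00023261,  0.00044557]), 'joint_efforts': array([ 5.25110430e-03, -6.60021186e+01,  1.37071364e+00, -4.06468892e+01,
        1.70477538e-02,  8.93843360e-03,  2.79551494e-05]), 'ee_pos': array([ 282.98216838, -584.72438617,  252.4799412 ]), 'eef_rot': array([ 9.74713014e-01,  2.23459103e-01, -2.01414285e-04, -7.27965529e-04]), 'wrist_force': array([ 0.03867214, -0.24523108,  0.00871444]), 'torque': array([-0.01055752,  0.0283593 , -0.03079047]), 'finger_gap': 85.20960488132918}
```

View pics/side0.png

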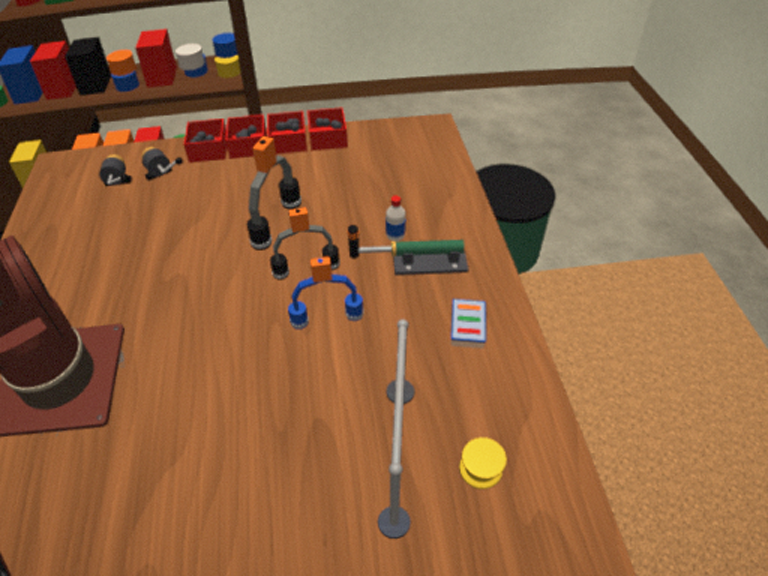

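View pics/top0.png

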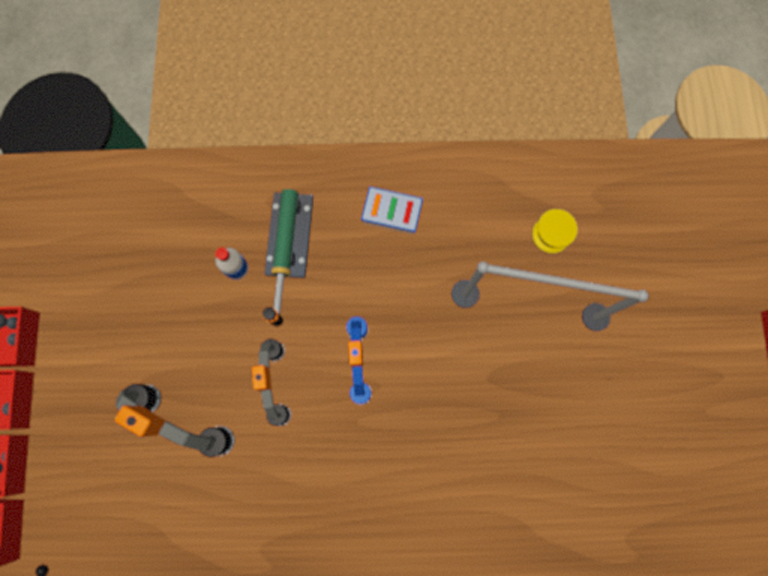

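The side view shows the small grey lamp with its pod at (299,220) on the 1.5x picture, behind the blue lamp at (321,268). The grip is at (353,242) and the rail runs from (402,325) to (396,468). In the top view the pod is at (260,377), the grip at (272,316), and the bar goes from (483,267) to (643,296).

```bash
cat > m.py <<'E'
from h import *
def pts(f,P,box,lo,hi,zr=(0,400)):
    x0,y0,x1,y1=[int(v/1.5) for v in box]
    hsv=cv2.cvtColor(f['pixels'],cv2.COLOR_RGB2HSV)
    m=cv2.inRange(hsv,np.array(lo),np.array(hi))>0
    k=np.zeros_like(m);k[y0:y1,x0:x1]=1
    m&=k; q=P[m]; q=q[np.isfinite(q[:,0])]; return q[(q[:,2]>zr[0])&(q[:,2]<zr[1])]
E
python3 - <<'E'
from m import *
np.set_printoptions(precision=1,suppress=True)
T=load('top');S=load('side');PT=world(T);PS=world(S)
def rep(n,q):
    print(n,len(q),'med',np.median(q,0),'lo',np.percentile(q,3,0),'hi',np.percentile(q,97,0))
org=((5,150,100),(20,255,255)); anyc=((0,0,0),(180,255,255))
rep('podT',pts(T,PT,(235,355,280,400),*org,zr=(100,400)))
rep('podS',pts(S,PS,(285,203,310,235),*org,zr=(100,400)))
rep('headT1',pts(T,PT,(250,335,292,362),*anyc,zr=(20,70)))
rep('headT2',pts(T,PT,(255,400,295,430),*anyc,zr=(20,70)))
rep('blueT',pts(T,PT,(340,310,375,410),*anyc,zr=(20,250)))
rep('bluepodT',pts(T,PT,(340,335,368,365),*org,zr=(100,250)))
rep('bigpodT',pts(T,PT,(100,395,165,440),*org,zr=(100,350)))
q=pts(T,PT,(470,255,655,310),*anyc,zr=(190,215)); rep('bar',q)
l=cv2.fitLine(q[:,:2].astype(np.float32),2,0,.01,.01).ravel(); print(l)
t=(q[:,:2]-l[2:])@l[:2]; print('ends',l[2:]+t.min()*l[:2],l[2:]+t.max()*l[:2])
q=pts(S,PS,(380,315,415,475),*anyc,zr=(180,215)); rep('barS',q)
rep('gripT',pts(T,PT,(255,300,290,330),*anyc,zr=(95,120)))
rep('gripTall',pts(T,PT,(255,300,290,330),*anyc,zr=(35,120)))
rep('gripS',pts(S,PS,(345,222,362,262),*anyc,zr=(35,115)))
g=pts(T,PT,(265,185,305,265),(50,80,30),(90,255,255),zr=(30,70)); rep('tube',g)
print(cv2.fitLine(g[:,:2].astype(np.float32),2,0,.01,.01).ravel())
g=pts(T,PT,(268,270,295,310),*anyc,zr=(40,55)); rep('rod',g)
print(cv2.fitLine(g[:,:2].astype(np.float32),2,0,.01,.01).ravel())
rep('bottle',pts(T,PT,(205,240,255,285),*anyc,zr=(30,130)))
rep('box',pts(T,PT,(355,180,430,240),*anyc,zr=(15,130)))
rep('spool',pts(T,PT,(530,205,585,255),*anyc,zr=(30,130)))
# ring visible height of pod: pixel coords
E
```

```text
podT 188 med [494.1 216.7 165.2] lo [477.6 210.4 126.3] hi [510.9 230.  168.7]
podS 182 med [496.2 213.  151.4] lo [479.5 209.  124.1] hi [512.8 229.8 166.9]
headT1 115 med [550.1 219.1  46.4] lo [534.7 209.5  24.2] hi [567.5 237.9  58.3]
headT2 129 med [437.  207.9  46.5] lo [422.7 198.   23.2] hi [454.6 227.7  57.8]
blueT 564 med [518.9  75.  111.6] lo [461.6  61.7  44. ] hi [593.6  91.3 167.8]
bluepodT 115 med [527.6  75.  165.4] lo [512.1  66.5 141.6] hi [543.7  86.3 169. ]
bigpodT 448 med [434.  374.7 222.1] lo [414.8 358.6 173.4] hi [452.8 403.5 226.4]
bar 620 med [ 621.8 -228.6  205. ] lo [ 595.4 -351.4  199.8] hi [ 647.5 -113.9  208.8]
[   0.2    1.   621.5 -229.9]
ends [ 595.3 -359.6] [ 646.1 -108.2]
barS 606 med [ 619.8 -254.1  204.3] lo [ 596.  -355.   199.8] hi [ 649.2 -118.9  208.2]
gripT 71 med [599.4 217.2 109.8] lo [591.2 207.4  97.4] hi [609.2 227.1 112.8]
gripTall 146 med [600.9 214.5  88.1] lo [591.2 207.5  43. ] hi [632.1 226.3 112.4]
gripS 151 med [602.3 210.4  78.8] lo [592.1 205.7  39.8] hi [613.1 225.5 110.1]
tube 509 med [762.7 201.2  57.7] lo [700.3 186.7  49.7] hi [826.5 216.8  62.8]
[  1.   -0.1 762.7 201.3]
rod 119 med [654.4 211.9  49.6] lo [621.4 195.3  44. ] hi [682.5 220.7  53.8]
[  1.   -0.2 653.4 211.8]
bottle 295 med [694.9 292.1  74.5] lo [681.2 277.9  34.2] hi [716.9 313.2 111.7]
box 888 med [800.1  12.3  28.3] lo [765.2 -35.   22.7] hi [837.   59.2  32.3]
spool 534 med [ 754.3 -282.2   45. ] lo [ 723.5 -314.2   41.1] hi [ 785.1 -251.9   48.4]
```

Request:
play_rows(
  motion=[
    [[0, 0, 1], [1, -1, -1], 0],
    [[0, 0, 1], [1, -1, -1], 0],
    [[0, 0, 1], [1, -1, -0.5], 0],
    [[0, 0, 1], [1, -1, 0], 0],
    [[0, 0, 0], [0, -1, 0], 0],
  ],
  force=50,
)

```text
clock: 0.72
ee_pos: [345.0, -430.7, 314.0]
eef_rot: [0.999, 0.044, -0.002, -0.003]
wrist_force: [0.6, 0.3, -0.2]
finger_gap: 85.3
```

Request:
play_rows(
  motion=[
    [[0, 0, 0], [0.3, -1, 0], 0],
    [[0, 0, 0], [0.3, -1, 0], 0],
    [[0, 0, 0], [0.3, -1, 0], 0],
    [[0, 0, 0], [0.3, -1, 0], 0],
    [[0, 0, 0], [0.3, -1, 0], 0],
  ],
)

```text
clock: 1.35
ee_pos: [371.1, -297.9, 313.1]
eef_rot: [0.999, 0.043, -0.003, -0.004]
wrist_force: [0.3, 0.5, -0.1]
finger_gap: 85.4
```

Request:
play_rows(
  motion=[
    [[0, 0, 0], [0.3, -1, 0], 0],
    [[0, 0, 0], [0.3, -1, 0], 0],
    [[0, 0, 0], [0.3, -1, 0], 0],
    [[0, 0, 0], [0.3, -1, 0], 0],
    [[0, 0, 0], [0.3, -1, 0], 0],
  ],
)

```text
clock: 1.98
ee_pos: [397.2, -165.3, 312.4]
eef_rot: [0.999, 0.043, -0.004, -0.004]
wrist_force: [0.8, 0.7, -0.1]
finger_gap: 85.4
```

Request:
play_rows(
  motion=[
    [[0, 0, 0], [0.35, -1, 0], 0],
    [[0, 0, 0], [0.35, -1, 0], 0],
    [[0, 0, 0], [0.35, -1, 0], 0],
    [[0, 0, 0], [0.35, -1, 0], 0],
    [[0, 0, 0], [0.35, -1, 0], 0],
  ],
)

```text
clock: 2.6
ee_pos: [429.5, -32.4, 312.0]
eef_rot: [0.999, 0.043, -0.005, -0.004]
wrist_force: [0.2, 0.6, -0.5]
finger_gap: 85.6
```

Request:
play_rows(
  motion=[
    [[0, 0, 0], [0.35, -1, 0], 0],
    [[0, 0, 0], [0.35, -1, 0], 0],
    [[0, 0, 0], [0.35, -1, 0], 0],
    [[0, 0, 0], [0.35, -1, 0], 0],
    [[0, 0, 0], [0.35, -1, 0], 0],
  ],
)

```text
clock: 3.22
ee_pos: [462.0, 100.0, 311.4]
eef_rot: [0.999, 0.043, -0.006, -0.004]
wrist_force: [0.3, 0.0, 0.2]
finger_gap: 85.2
```

Request:
play_rows(
  motion=[
    [[0, 0, 0], [0.35, -1, 0], 0],
    [[0, 0, 0], [0.35, -1, 0], 0],
    [[0, 0, 0], [0.35, -1, 0], 0],
    [[0, 0, 0], [0.35, -1, 0], 0],
    [[0, 0, 0], [0, 0, 0], 0],
  ],
)

```text
clock: 3.85
ee_pos: [487.7, 207.5, 310.2]
eef_rot: [0.999, 0.044, -0.008, -0.004]
wrist_force: [-0.3, -1.3, 0.2]
finger_gap: 85.6
```

```bash
cat >> h.py <<'E'
from scipy.spatial.transform import Rotation as Ro
def go(target,yaw):
    s=r.state(); R=Ro.from_quat(s['eef_rot']); p=s['ee_pos']
    G=Ro.from_matrix(np.column_stack([[np.cos(yaw),np.sin(yaw),0],[np.sin(yaw),-np.cos(yaw),0],[0,0,-1]]))
    rv=np.rad2deg((R.inv()*G).as_rotvec())/5
    print('pos',p,'shift now-axes',R.inv().apply(target-p)/25,'goal-axes',G.inv().apply(target-p)/25,'turn',rv,'t',s['clock'],'gap',s['finger_gap'],'F',s['wrist_force'])
E
python3 - <<'E'
from m import *
np.set_printoptions(precision=2,suppress=True)
go(np.array([494.5,219.5,150.]),np.deg2rad(5.7))
T=grab('top');P=world(T)
q=pts(T,P,(235,355,280,400),(5,150,100),(20,255,255),zr=(100,172));print(len(q),np.percentile(q,3,0),np.percentile(q,97,0)) if len(q) else print(0)
S=load('side');P=world(S)
q=pts(S,P,(285,203,310,235),(5,150,100),(20,255,255),zr=(100,172))
print(cv2.minAreaRect(q[:,:2].astype(np.float32)))
T0=load('top')
E
```

```text
pos [487.71 207.46 310.17] shift now-axes [ 0.41 -0.4   6.41] goal-axes [ 0.32 -0.45  6.41] turn [-0.1   0.18 -0.12] t 3.85 gap 85.61146238141927 F [-0.3  -1.29  0.19]
51 [477.28 210.   126.58] [486.68 228.57 168.56]
((495.69873046875, 220.0640106201172), (36.920902252197266, 24.402347564697266), 2.9262027740478516)
```

Request:
play_rows(
  motion=[
    [[-0.1, 0.2, -0.1], [0.4, -0.4, 0.5], 0],
    [[0, 0, 0], [0, 0, 1], 0],
    [[0, 0, 0], [0, 0, 1], 0],
    [[0, 0, 0], [0, 0, 1], 0],
    [[0, 0, 0], [0, 0, 0], 0],
  ],
)

```text
clock: 4.53
ee_pos: [498.4, 214.7, 216.8]
eef_rot: [0.999, 0.047, 0.003, 0.002]
wrist_force: [0.5, -0.0, 0.4]
finger_gap: 85.6
```

```bash
python3 - <<'E'
from m import *
np.set_printoptions(precision=2,suppress=True)
go(np.array([495,219.5,150.]),np.deg2rad(5))
S=grab('side'); save(S,'side1.png',(150,100,300,230),4)
E
```

```text
pos [498.37 214.7  216.82] shift now-axes [-0.13 -0.22  2.67] goal-axes [-0.12 -0.2   2.67] turn [ 0.05 -0.06  0.07] t 4.525 gap 85.57954430028487 F [ 0.48 -0.01  0.41]
```

View pics/side1.png

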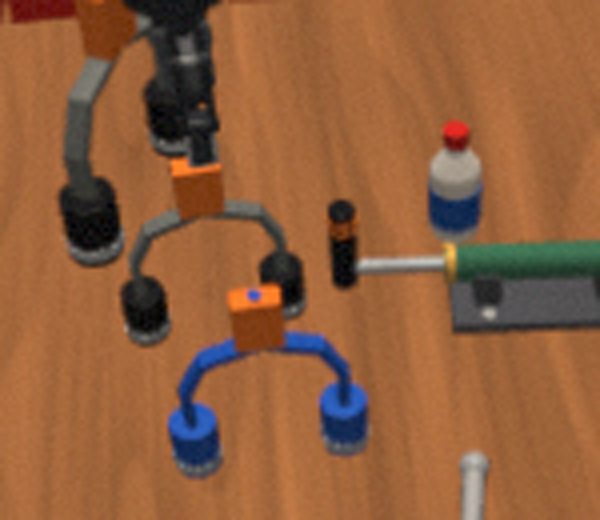

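The crop shows the near finger at (200,150), just above and in line with the small lamp's pod at (197,188). I'm going down to grip it.

Request:
play_rows(
  motion=[
    [[0, 0, 0], [-0.1, -0.2, 1], 0],
    [[0, 0, 0], [0, 0, 1], 0],
    [[0, 0, 0], [0, 0, 0.5], 0],
    [[0, 0, 0], [0, 0, 0], 0],
    [[0, 0, 0], [0, 0, 0], 0],
  ],
)

```text
clock: 5.2
ee_pos: [500.1, 220.8, 159.7]
eef_rot: [0.999, 0.046, 0.008, 0.001]
wrist_force: [0.8, 0.6, -0.3]
finger_gap: 85.7
```

```bash
python3 - <<'E'
from m import *
np.set_printoptions(precision=2,suppress=True)
go(np.array([495,219.5,148.]),np.deg2rad(5))
E
```

```text
pos [500.12 220.84 159.72] shift now-axes [-0.22  0.03  0.47] goal-axes [-0.21  0.04  0.47] turn [ 0.03 -0.18  0.06] t 5.2 gap 85.70590276269441 F [ 0.84  0.64 -0.27]
```

Request:
play_rows(
  motion=[
    [[0, -0.2, 0], [-0.2, 0, 0.45], 0],
    [[0, 0, 0], [0, 0, 0], 0.6],
    [[0, 0, 0], [0, 0, 0], 1],
    [[0, 0, 0], [0, 0, 0], 1],
    [[0, 0, 0], [0, 0, 0], 1],
  ],
  force=50,
)

```text
clock: 5.82
ee_pos: [495.9, 220.8, 149.3]
eef_rot: [0.999, 0.046, -0.0, 0.001]
wrist_force: [-0.8, -0.8, -2.0]
finger_gap: 19.4
```

Request:
play_rows(
  motion=[
    [[0, 0, 0], [0, 0, 0], 1],
    [[0, 0, 0], [0, 0, 0], 1],
    [[0, 0, 0], [0, 0, -0.3], 1],
    [[0, 0, 0], [0, 0, -0.5], 1],
    [[0, 0, 0], [0, 0, 0], 1],
  ],
)

```text
clock: 6.45
ee_pos: [495.8, 220.8, 170.9]
eef_rot: [0.999, 0.046, -0.0, 0.001]
wrist_force: [1.1, 0.4, -2.5]
finger_gap: 19.3
```

```bash
python3 - <<'E'
from m import *
np.set_printoptions(precision=2,suppress=True)
go(np.array([495,219.5,380.]),np.deg2rad(5))
S=grab('side'); save(S,'side2.png',(130,80,330,230),4)
E
```

```text
pos [495.78 220.83 170.85] shift now-axes [-0.04  0.07 -8.37] goal-axes [-0.04  0.05 -8.37] turn [0.03 0.   0.06] t 6.45 gap 19.251779768472108 F [ 1.14  0.44 -2.53]
```

View pics/side2.png

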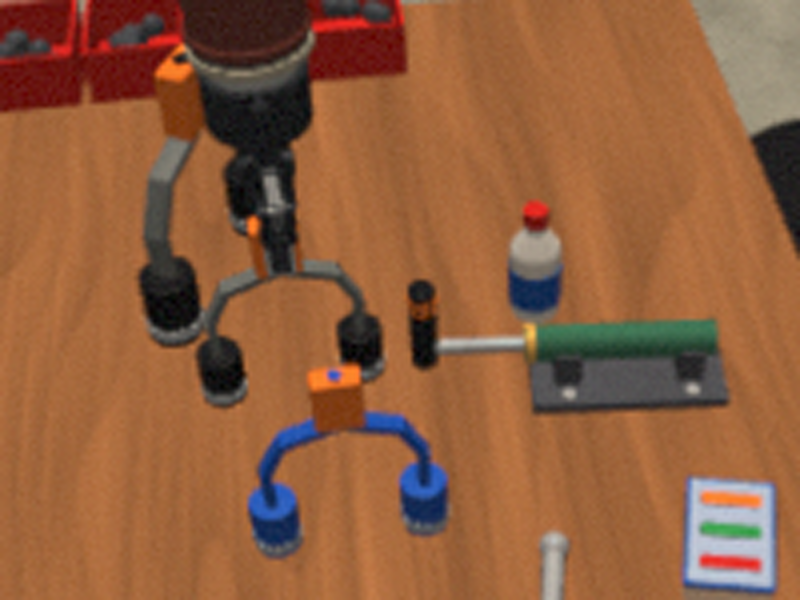

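The lamp is held (gap 19 mm) with its feet off the counter, and its pod is between the fingers at (275,245). I'm lifting it high and carrying it over.

Request:
play_rows(
  motion=[
    [[0, 0, 0], [0, 0, -1], 1],
    [[0, 0, 0], [0, 0, -1], 1],
    [[0, 0, 0], [0, 0, -1], 1],
    [[0, 0, 0], [0, 0, -1], 1],
    [[0, 0, 0], [0, 0, -1], 1],
  ],
)

```text
clock: 7.12
ee_pos: [494.1, 219.7, 295.8]
eef_rot: [0.999, 0.046, -0.003, 0.002]
wrist_force: [0.4, -0.1, -1.8]
finger_gap: 19.4
```

Request:
play_rows(
  motion=[
    [[0, 0, 0], [0, 0.5, -1], 1],
    [[0, 0, 0], [0, 0.7, -1], 1],
    [[0, 0, 0], [0, 0.8, -1], 1],
    [[0, 0, 0], [0, 0.8, -0.2], 1],
    [[0, 0, 0], [0, 0.8, 0], 1],
  ],
)

```text
clock: 7.75
ee_pos: [502.6, 130.1, 380.1]
eef_rot: [0.999, 0.048, -0.002, 0.002]
wrist_force: [-0.8, 0.9, -1.2]
finger_gap: 19.8
```

Request:
play_rows(
  motion=[
    [[0, 0, 0.5], [0.2, 0.8, 0], 1],
    [[0, 0, 0.7], [0.2, 0.8, 0], 1],
    [[0, 0, 0.7], [0.2, 0.8, 0], 1],
    [[0, 0, 0.7], [0.2, 0.8, 0], 1],
    [[0, 0, 0.5], [0.2, 0.8, 0], 1],
  ],
)

```text
clock: 8.38
ee_pos: [526.9, 23.9, 379.5]
eef_rot: [0.995, -0.097, -0.003, 0.003]
wrist_force: [0.3, 0.1, -2.0]
finger_gap: 19.7
```

```bash
python3 - <<'E'
from m import *
np.set_printoptions(precision=2,suppress=True)
go(np.array([620.7,-233.9,385.]),np.deg2rad(-11.4))
E
```

```text
pos [526.92  23.86 379.49] shift now-axes [ 5.66  9.4  -0.19] goal-axes [ 5.71  9.37 -0.22] turn [0.06 0.05 0.06] t 8.375 gap 19.714553234971735 F [ 0.3   0.14 -2.01]
```

Request:
play_rows(
  motion=[
    [[0, 0, 0], [0.55, 0.9, -0.1], 1],
    [[0, 0, 0], [0.55, 0.9, 0], 1],
    [[0, 0, 0], [0.55, 0.9, 0], 1],
    [[0, 0, 0], [0.55, 0.9, 0], 1],
    [[0, 0, 0], [0.55, 0.9, 0], 1],
  ],
)

```text
clock: 9.0
ee_pos: [572.9, -107.9, 382.6]
eef_rot: [0.995, -0.101, -0.003, 0.003]
wrist_force: [0.3, 0.1, -1.9]
finger_gap: 19.5
```

Request:
play_rows(
  motion=[
    [[0, 0, 0], [0.55, 0.9, 0], 1],
    [[0, 0, 0], [0.55, 0.9, 0], 1],
    [[0, 0, 0], [0.5, 0.9, 0], 1],
    [[0, 0, 0], [0.5, 0.6, 0], 1],
    [[0, 0, 0], [0, 0, 0], 1],
  ],
)

```text
clock: 9.62
ee_pos: [609.4, -209.6, 381.3]
eef_rot: [0.995, -0.104, -0.004, 0.003]
wrist_force: [-0.0, 0.2, -1.9]
finger_gap: 19.4
```

```bash
python3 - <<'E'
from m import *
np.set_printoptions(precision=2,suppress=True)
go(np.array([620.7,-233.9,385.]),np.deg2rad(-11.4))
S=grab('side'); save(S,'side3.png',(180,130,400,384),2.3)
T=grab('top');save(T,'top3.png',(250,120,512,260),2.5)
E
```

```text
pos [ 609.37 -209.64  381.29] shift now-axes [ 0.64  0.86 -0.15] goal-axes [ 0.64  0.86 -0.15] turn [ 0.08  0.07 -0.11] t 9.625 gap 19.38234856661077 F [-0.05  0.18 -1.85]
```

View pics/side3.png

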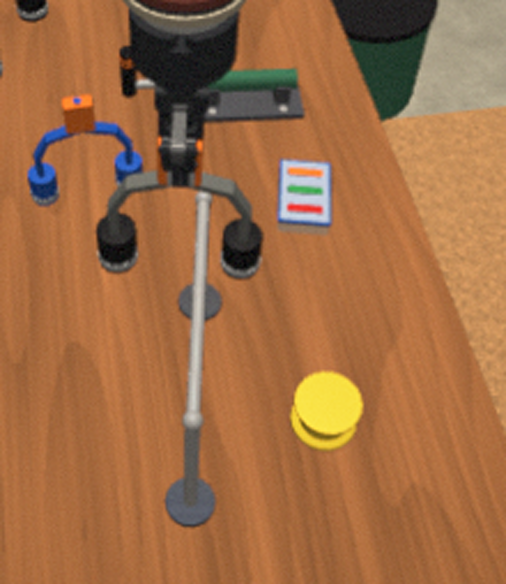

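The lamp is upright, with its heads at (117,240) and (242,248). It is high above the bar, which ends at (205,197) and (193,420). I'll correct the position and lower it.

Request:
play_rows(
  motion=[
    [[0, 0, 0], [0.65, 0.85, 0], 1],
    [[0, 0, 0], [0, 0, 0], 1],
    [[0, 0, 0], [0, 0, 1], 1],
    [[0, 0, 0], [0, 0, 1], 1],
    [[0, 0, 0], [0, 0, 0], 1],
  ],
)

```text
clock: 10.35
ee_pos: [620.8, -225.3, 333.5]
eef_rot: [0.995, -0.099, -0.002, 0.002]
wrist_force: [0.1, -0.1, -1.0]
finger_gap: 19.4
```

```bash
python3 - <<'E'
from m import *
np.set_printoptions(precision=2,suppress=True)
go(np.array([620.7,-233.9,240.]),np.deg2rad(-11.4))
T=grab('top');P=world(T)
q=P.reshape(-1,3);q=q[np.isfinite(q[:,0])]
q=q[(abs(q[:,0]-621)<60)&(abs(q[:,1]+234)<130)&(q[:,2]>195)&(q[:,2]<210)]
l=cv2.fitLine(q[:,:2].astype(np.float32),2,0,.01,.01).ravel();print(len(q),l,l[2]+(-233.9-l[3])*l[0]/l[1])
S=grab('side');P=world(S);d=S['pixels'].max(-1)<60
q=P[d&(P[...,2]>125)&(P[...,2]<200)&(abs(P[...,0]-621)<100)&(abs(P[...,1]+234)<60)]
a=q[q[:,0]<615];b=q[q[:,0]>625];print(len(a),len(b),a.mean(0),b.mean(0))
E
```

```text
pos [ 620.84 -225.34  333.46] shift now-axes [0.07 0.32 3.74] goal-axes [0.06 0.34 3.74] turn [0.05 0.03 0.01] t 10.35 gap 19.38056724709108 F [ 0.13 -0.11 -1.03]
612 [   0.2     0.98  623.59 -225.99] 621.98083
1 0 [ 565.59 -229.97  199.97] [nan nan nan]<stdin>:10: RuntimeWarning: Mean of empty slice.
  ret = um.true_divide(
```

Request:
play_rows(
  motion=[
    [[0, 0, 0], [0.1, 0, 1], 1],
    [[0, 0, 0], [0, 0, 1], 1],
    [[0, 0, 0], [0, 0, 0.8], 1],
    [[0, 0, 0], [0, 0, 0.3], 1],
    [[0, 0, 0], [0, 0, 0], 1],
  ],
)

```text
clock: 11.08
ee_pos: [627.5, -225.4, 265.5]
eef_rot: [0.995, -0.098, 0.006, 0.003]
wrist_force: [-0.1, -0.6, -1.0]
finger_gap: 19.5
```

```bash
python3 - <<'E'
from m import *
np.set_printoptions(precision=2,suppress=True)
go(np.array([623.6,-226,238.]),np.deg2rad(-11.4))
S=grab('side'); save(S,'side4.png',(220,150,360,384),2.5)
E
```

```text
pos [ 627.47 -225.35  265.49] shift now-axes [-0.16  0.05  1.1 ] goal-axes [-0.15  0.06  1.1 ] turn [ 0.06 -0.14  0.02] t 11.075 gap 19.482926360867257 F [-0.13 -0.61 -0.96]
```

View pics/side4.png

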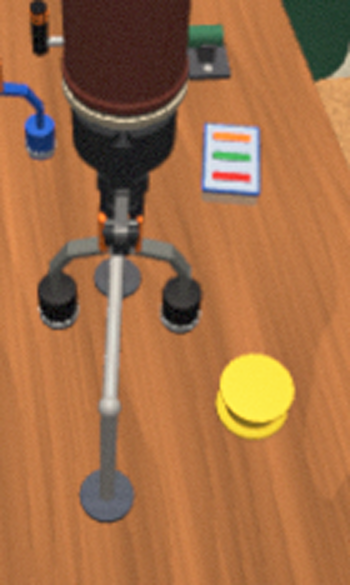

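The lamp is astride the bar: its heads at (57,300) and (182,305) lie on either side, and the arch is above it. I'll set it down gently.

Request:
play_rows(
  motion=[
    [[0, -0.1, 0], [-0.1, 0, 0.4], 1],
    [[0, 0, 0], [0, 0, 0.3], 1],
    [[0, 0, 0], [0, 0, 0], 1],
  ],
)

```text
clock: 11.5
ee_pos: [625.8, -225.1, 249.0]
eef_rot: [0.995, -0.098, 0.003, 0.003]
wrist_force: [0.2, 0.1, -1.4]
finger_gap: 19.3
```

Request:
play_rows(
  motion=[
    [[0, 0, 0], [0, 0, 0.15], 1],
    [[0, 0, 0], [0, 0, 0.1], 1],
    [[0, 0, 0], [0, 0, 0], 1],
  ],
)

```text
clock: 11.88
ee_pos: [625.9, -225.2, 242.5]
eef_rot: [0.995, -0.098, 0.003, 0.003]
wrist_force: [0.2, -0.4, -1.5]
finger_gap: 19.6
```

Request:
play_rows(
  motion=[
    [[0, 0, 0], [-0.05, 0, 0.15], 1],
    [[0, 0, 0], [0, 0, 0], 1],
  ],
)

```text
clock: 12.12
ee_pos: [624.6, -225.0, 238.6]
eef_rot: [0.995, -0.098, 0.003, 0.003]
wrist_force: [-0.1, -0.3, -2.0]
finger_gap: 19.5
```

Request:
play_rows(
  motion=[
    [[0, 0, 0], [0, 0, 0.15], 1],
    [[0, 0, 0], [0, 0, 0], 1],
  ],
)

```text
clock: 12.38
ee_pos: [625.3, -225.1, 238.4]
eef_rot: [0.995, -0.098, 0.005, 0.004]
wrist_force: [-0.5, -0.1, -1.7]
finger_gap: 19.7
```

Request:
play_rows(
  motion=[
    [[0, 0, 0], [0, 0, 0.2], 1],
    [[0, 0, 0], [0, 0, 0], 1],
  ],
)

```text
clock: 12.62
ee_pos: [626.5, -225.3, 238.3]
eef_rot: [0.995, -0.099, 0.007, 0.005]
wrist_force: [0.1, -0.4, -1.6]
finger_gap: 20.0
```

```bash
python3 - <<'E'
from m import *
np.set_printoptions(precision=2,suppress=True)
go(np.array([623.6,-226,238.]),np.deg2rad(-11.4))
S=grab('side'); save(S,'side5.png',(230,200,310,300),6)
E
```

```text
pos [ 626.55 -225.28  238.33] shift now-axes [-0.11  0.05  0.01] goal-axes [-0.11  0.05  0.01] turn [ 0.09 -0.18  0.02] t 12.625 gap 20.04601968047147 F [ 0.11 -0.45 -1.62]
```

View pics/side5.png

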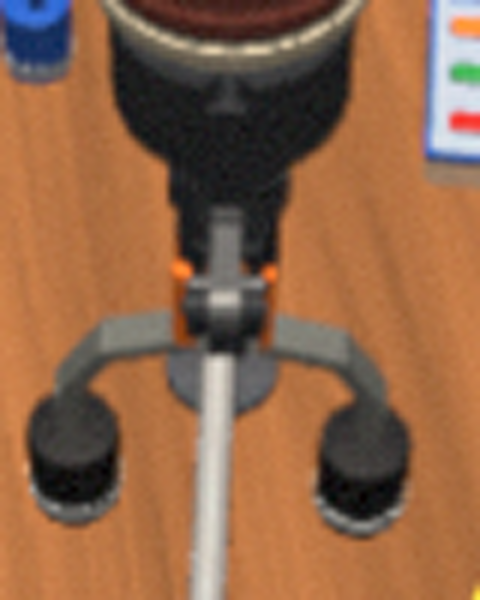

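The crown is over the bar at the expected resting height (TCP 238) and has stopped going down. I'm releasing it.

Request:
play_rows(
  motion=[
    [[0, 0, 0], [0, 0, 0], 0.6],
    [[0, 0, 0], [0, 0, 0], 0.3],
    [[0, 0, 0], [0, 0, 0], 0],
    [[0, 0, 0], [0, 0, 0], 0],
    [[0, 0, 0], [0, 0, 0], 0],
  ],
)

```text
clock: 13.3
ee_pos: [626.6, -225.3, 236.8]
eef_rot: [0.995, -0.099, 0.007, 0.004]
wrist_force: [-0.3, 0.8, 0.2]
finger_gap: 85.3
```

Request:
play_rows(
  motion=[
    [[0, 0, 0], [0, 0, 0], 0],
    [[0, 0, 0], [0, 0, -0.4], 0],
    [[0, 0, 0], [0, 0, -0.8], 0],
    [[0, 0, 0], [0, 0, -1], 0],
    [[0, 0, 0], [0, 0, -1], 0],
  ],
)

```text
clock: 13.92
ee_pos: [624.9, -224.4, 319.1]
eef_rot: [0.995, -0.098, 0.006, 0.004]
wrist_force: [0.6, -1.0, -0.6]
finger_gap: 85.6
```

```bash
python3 - <<'E'
from m import *
np.set_printoptions(precision=3,suppress=True)
T=load('top')
S=grab('side'); T=grab('top'); save(S,'side6.png',(200,130,360,370),2.4)
P=world(S);hsv=cv2.cvtColor(S['pixels'],cv2.COLOR_RGB2HSV)
m=cv2.inRange(hsv,(5,150,100),(20,255,255))>0
q=P[m];q=q[(abs(q[:,0]-624)<60)&(abs(q[:,1]+226)<60)&(q[:,2]>195)];print('pod',len(q),np.percentile(q,3,0),np.percentile(q,97,0))
T0=world(T); hsv=cv2.cvtColor(T['pixels'],cv2.COLOR_RGB2HSV)
f=T
g=pts(T,T0,(265,185,305,265),(50,80,30),(90,255,255),zr=(30,70))
print('tube',cv2.fitLine(g[:,:2].astype(np.float32),2,0,.01,.01).ravel())
print('grip',np.median(pts(T,T0,(255,300,290,330),(0,0,0),(180,255,255),zr=(95,120)),0))
go(np.array([601,217,200.]),np.deg2rad(-6))
E
```

```text
pod 993 [ 569.785 -267.469  218.678] [ 660.956 -184.795  709.548]
tube [  0.995  -0.098 762.999 201.428]
grip [599.117 217.201 109.62 ]
pos [ 626.028 -224.461  321.776] shift now-axes [ -4.524 -17.156   4.665] goal-axes [ -2.841 -17.457   4.871] turn [ 0.096 -0.191 -1.06 ] t 14.025 gap 85.51616689900135 F [-0.182  0.591 -0.123]
```

View pics/side6.png

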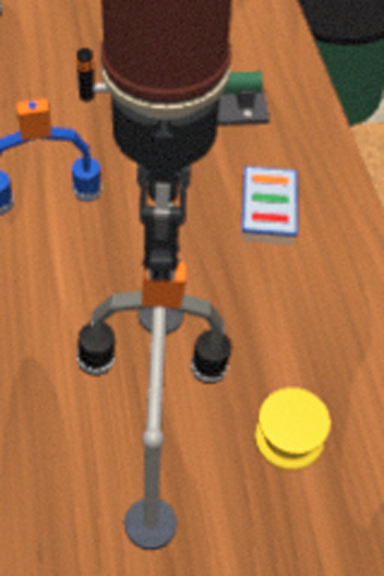

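The lamp hangs level astride the bar, with its pod at (165,287), heads at (96,347) and (211,355), and the fingers clear above. Next I'm going to the grip.

Request:
play_rows(
  motion=[
    [[0, -0.2, -0.5], [-0.3, -0.6, 0], 0],
    [[0, 0, -0.5], [-0.2, -1, 0], 0],
    [[0, 0, 0], [-0.2, -1, 0], 0],
    [[0, 0, 0], [-0.2, -1, 0], 0],
    [[0, 0, 0], [-0.2, -1, 0], 0],
  ],
)

```text
clock: 14.65
ee_pos: [611.1, -97.0, 318.4]
eef_rot: [0.999, -0.051, -0.003, 0.003]
wrist_force: [-0.4, 0.5, -0.4]
finger_gap: 85.4
```

Request:
play_rows(
  motion=[
    [[0, 0, 0], [-0.2, -1, 0], 0],
    [[0, 0, 0], [-0.2, -1, 0], 0],
    [[0, 0, 0], [-0.2, -1, 0], 0],
    [[0, 0, 0], [-0.2, -1, 0], 0],
    [[0, 0, 0], [-0.2, -1, 0], 0],
  ],
)

```text
clock: 15.28
ee_pos: [593.7, 45.3, 315.9]
eef_rot: [0.999, -0.046, -0.005, 0.003]
wrist_force: [-0.2, -0.3, -0.2]
finger_gap: 85.0
```

Request:
play_rows(
  motion=[
    [[0, 0, 0], [-0.1, -1, 0.3], 0],
    [[0, 0, 0], [-0.1, -1, 0.4], 0],
    [[0, 0, 0], [-0.1, -1, 0.5], 0],
    [[0, 0, 0], [-0.1, -1, 0.5], 0],
    [[0, 0, 0], [0, -0.8, 0], 0],
  ],
)

```text
clock: 15.9
ee_pos: [586.8, 180.0, 270.1]
eef_rot: [0.999, -0.041, -0.006, 0.003]
wrist_force: [-0.4, 0.1, -0.8]
finger_gap: 85.4
```

```bash
python3 - <<'E'
from m import *
np.set_printoptions(precision=2,suppress=True)
go(np.array([600,217.3,87.]),np.deg2rad(-5.6))
E
```

```text
pos [586.78 179.96 270.11] shift now-axes [ 0.49 -1.58  7.31] goal-axes [ 0.38 -1.54  7.32] turn [0.08 0.13 0.19] t 15.9 gap 85.42946338498511 F [-0.4   0.07 -0.81]
```

Request:
play_rows(
  motion=[
    [[0, 0.1, 0.2], [0.3, -1, 0.5], 0],
    [[0, 0, 0], [0.2, -0.5, 1], 0],
    [[0, 0, 0], [0, 0, 1], 0],
    [[0, 0, 0], [0, 0, 0.5], 0],
    [[0, 0, 0], [0, 0, 0], 0],
  ],
)

```text
clock: 16.52
ee_pos: [595.1, 227.8, 192.1]
eef_rot: [0.999, -0.044, -0.002, 0.003]
wrist_force: [-0.2, -0.2, -0.1]
finger_gap: 85.5
```

```bash
python3 - <<'E'
from m import *
np.set_printoptions(precision=2,suppress=True)
go(np.array([600,217.3,87.]),np.deg2rad(-5.6))
S=grab('side'); save(S,'side7.png',(170,90,330,200),4)
E
```

```text
pos [595.12 227.76 192.1 ] shift now-axes [0.25 0.38 4.21] goal-axes [0.24 0.4  4.2 ] turn [0.07 0.05 0.12] t 16.525 gap 85.4690850789179 F [-0.16 -0.2  -0.09]
```

View pics/side7.png

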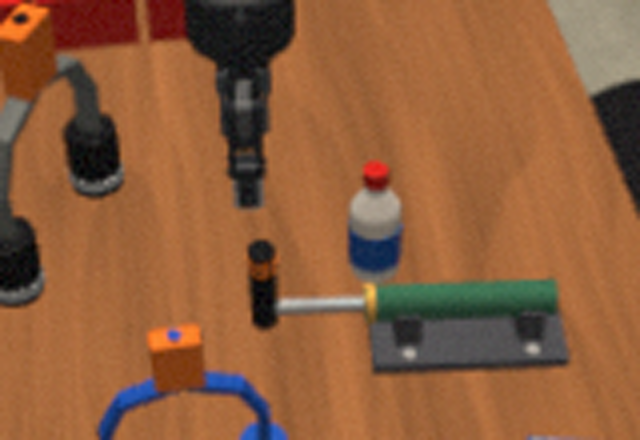

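The fingers at (247,190) are above the grip at (263,285), slightly short in x as computed. I'll correct this and go down.

Request:
play_rows(
  motion=[
    [[0, 0, 0.1], [0.25, 0.4, 0.4], 0],
    [[0, 0, 0], [0, 0, 1], 0],
    [[0, 0, 0], [0, 0, 1], 0],
    [[0, 0, 0], [0, 0, 0.8], 0],
    [[0, 0, 0], [0, 0, 0], 0],
  ],
)

```text
clock: 17.2
ee_pos: [604.4, 212.9, 112.9]
eef_rot: [0.999, -0.051, 0.001, 0.002]
wrist_force: [0.7, 0.4, -1.0]
finger_gap: 85.5
```

```bash
python3 - <<'E'
from m import *
np.set_printoptions(precision=2,suppress=True)
go(np.array([600,217.3,87.]),np.deg2rad(-5.6))
E
```

```text
pos [604.45 212.86 112.94] shift now-axes [-0.2  -0.16  1.04] goal-axes [-0.19 -0.16  1.04] turn [ 0.05 -0.03 -0.06] t 17.2 gap 85.45105767850765 F [ 0.66  0.41 -0.98]
```

Request:
play_rows(
  motion=[
    [[0, 0, 0], [-0.15, -0.15, 0.9], 0],
    [[0, 0, 0], [0, 0, 0], 0],
    [[0, 0, 0], [0, 0, 0], 0.5],
    [[0, 0, 0], [0, 0, 0], 1],
    [[0, 0, 0], [0, 0, 0], 1],
  ],
  force=60,
)

```text
clock: 17.82
ee_pos: [604.6, 217.0, 95.6]
eef_rot: [0.999, -0.052, 0.005, 0.001]
wrist_force: [-0.9, -0.0, 0.2]
finger_gap: 32.4
```

Request:
play_rows(
  motion=[
    [[0, 0, 0], [0, 0, 0], 1],
    [[0, 0, 0], [0, 0, 0], 1],
    [[0, 0, 0], [0, 0, 0], 1],
  ],
)

```text
clock: 18.2
ee_pos: [604.8, 217.9, 96.1]
eef_rot: [0.999, -0.052, 0.005, 0.001]
wrist_force: [0.2, 1.2, -0.6]
finger_gap: 20.7
```

```bash
python3 - <<'E'
from m import *
np.set_printoptions(precision=2,suppress=True)
go(np.array([600,217.3,87.]),np.deg2rad(-5.6))
E
```

```text
pos [604.8  217.89  96.12] shift now-axes [-0.19  0.04  0.36] goal-axes [-0.19  0.04  0.36] turn [ 0.01 -0.12 -0.07] t 18.2 gap 20.663764398139758 F [ 0.23  1.22 -0.59]
```

Request:
play_rows(
  motion=[
    [[0, 0, 0], [-0.3, 0, 0], 1],
    [[0, 0, 0], [-0.6, 0, 0], 1],
    [[0, 0, 0], [-0.6, 0, 0], 1],
    [[0, 0, 0], [-0.5, 0, 0], 1],
    [[0, 0, 0], [-0.2, 0, 0], 1],
  ],
)

```text
clock: 18.82
ee_pos: [551.8, 222.8, 96.2]
eef_rot: [0.999, -0.053, 0.009, -0.0]
wrist_force: [7.3, 3.4, -5.2]
finger_gap: 21.0
```

Request:
play_rows(
  motion=[
    [[0, 0, 0], [0, 0, 0], 1],
    [[0, 0, 0], [0, 0, 0], 1],
  ],
)

```text
clock: 19.08
ee_pos: [551.9, 222.8, 96.2]
eef_rot: [0.999, -0.053, 0.01, -0.0]
wrist_force: [6.9, 2.9, -5.8]
finger_gap: 20.9
```

```bash
cat > g.py <<'E'
from m import *
np.set_printoptions(precision=2,suppress=True)
s=r.state();d=np.array([np.cos(-.098),np.sin(-.098)])
print('tcp pull',-(s['ee_pos'][:2]-[604.8,217.9])@d)
go(np.array([604.8-102*d[0],217.9-102*d[1],95]),-.098)
for n in('side','top'):
    f=grab(n);P=world(f);hsv=cv2.cvtColor(f['pixels'],cv2.COLOR_RGB2HSV)
    al=(P[...,:2]-[600,217.3])@d; pe=(P[...,:2]-[600,217.3])@np.array([-d[1],d[0]])
    z=P[...,2]
    rod=(abs(pe)<10)&(z>38)&(z<60)&(al>-110)&(al<95)
    for c,lo,hi in(('yel',(22,120,100),(38,255,255)),('red',(0,140,80),(6,255,255)),('red2',(172,140,80),(180,255,255)),('orange',(7,140,80),(20,255,255))):
        m=rod&(cv2.inRange(hsv,lo,hi)>0)
        if m.sum(): print(n,c,m.sum(),np.percentile(al[m],[5,50,95]))
    blk=(z>100)&(z<120)&(abs(pe)<20)&(al<30)&(al>-140)
    if blk.sum(): print(n,'griptop',blk.sum(),np.percentile(al[blk],[5,50,95]))
E
python3 g.py
```

```text
tcp pull 53.111612165887884
pos [551.91 222.78  96.18] shift now-axes [-1.96  0.    0.01] goal-axes [-1.96 -0.01  0.05] turn [-0.02 -0.24 -0.09] t 19.075 gap 20.87160658050605 F [ 6.91  2.93 -5.76]
side yel 17 [66.85 73.03 77.24]
side orange 14 [23.06 83.34 89.08]
side griptop 1 [-33.69 -33.69 -33.69]
top yel 35 [65.07 72.28 89.97]
top orange 6 [70.22 82.07 83.99]
```

Request:
play_rows(
  motion=[
    [[0, 0, 0], [-0.3, 0, 0], 1],
    [[0, 0, 0], [-0.6, 0, 0], 1],
    [[0, 0, 0], [-0.6, 0, 0], 1],
    [[0, 0, 0], [-0.3, 0, 0], 1],
    [[0, 0, 0], [-0.1, 0, 0], 1],
  ],
)

```text
clock: 19.8
ee_pos: [508.5, 226.8, 96.3]
eef_rot: [0.998, -0.054, 0.016, -0.002]
wrist_force: [9.1, 2.8, -8.9]
finger_gap: 20.7
```

Request:
play_rows(
  motion=[
    [[0, 0, 0], [0, 0, 0], 1],
    [[0, 0, 0], [0, 0, 0], 1],
    [[0, 0, 0], [0, 0, 0], 1],
  ],
)

```text
clock: 20.18
ee_pos: [510.6, 226.6, 96.3]
eef_rot: [0.998, -0.055, 0.019, -0.003]
wrist_force: [8.7, 3.3, -8.5]
finger_gap: 20.5
```

```bash
python3 g.py; python3 - <<'E'
from h import *
T=load('side'); save(T,'side8.png',(160,90,320,200),5)
E
```

```text
tcp pull 94.56524215324961
pos [510.64 226.65  96.35] shift now-axes [-0.3  -0.02  0.04] goal-axes [-0.3  -0.02  0.05] turn [-0.08 -0.43 -0.13] t 20.175 gap 20.539668238438484 F [ 8.69  3.28 -8.54]
side yel 13 [25.33 31.63 36.24]
side red 8 [76.35 78.12 79.68]
side orange 19 [18.08 82.68 89.57]
side griptop 6 [-78.37 -77.83 -76.57]
top yel 35 [24.61 30.45 89.87]
top red 13 [74.1  77.13 78.67]
top orange 9 [44.37 79.62 83.58]
```

View pics/side8.png

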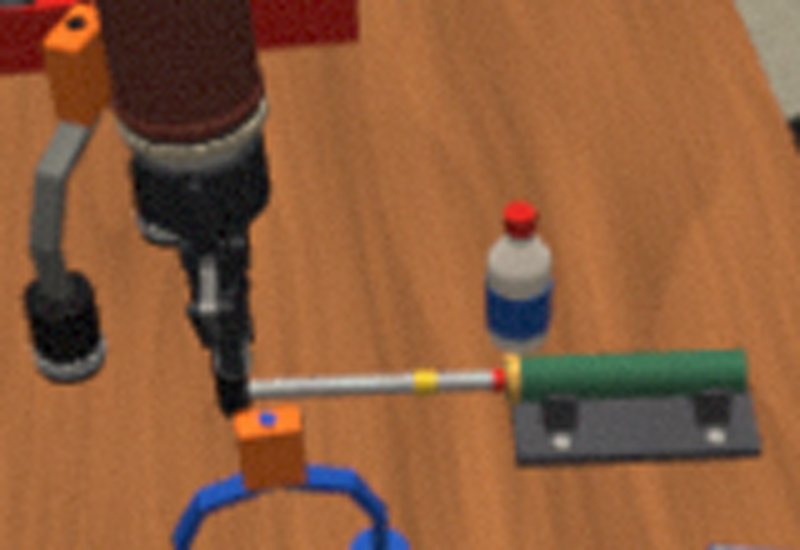

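The picture shows the red ring partly out at the collar (500,378) and the yellow ring at (427,381). The rod is out about 92–94 mm, so it needs about 10 mm more, plus a little to offset creep.

Request:
play_rows(
  motion=[
    [[0, 0, 0], [-0.25, 0, 0], 1],
    [[0, 0, 0], [-0.2, 0, 0], 1],
    [[0, 0, 0], [-0.05, 0, 0], 1],
    [[0, 0, 0], [-0.03, 0, 0], 1],
    [[0, 0, 0], [-0.03, 0, 0], 1],
  ],
)

```text
clock: 20.9
ee_pos: [501.2, 227.5, 96.4]
eef_rot: [0.998, -0.056, 0.024, -0.004]
wrist_force: [9.6, 4.0, -8.3]
finger_gap: 20.6
```

```bash
python3 g.py;python3 g.py|head -1
```

```text
tcp pull 103.99785170160898
pos [501.24 227.46  96.37] shift now-axes [ 0.08 -0.03  0.06] goal-axes [ 0.08 -0.02  0.05] turn [-0.13 -0.55 -0.16] t 20.9 gap 20.582762862367733 F [ 9.61  4.01 -8.29]
side yel 12 [15.79 20.61 25.43]
side red 14 [66.78 71.66 76.51]
side orange 14 [21.82 83.02 88.86]
side griptop 7 [-87.79 -87.31 -86.98]
top yel 34 [13.96 21.16 89.85]
top red 24 [64.47 70.33 75.86]
top orange 10 [67.77 82.05 88.15]
tcp pull 104.02268502354718
```

```bash
python3 - <<'E'
from m import *
np.set_printoptions(precision=2,suppress=True)
S=grab('side');T=grab('top');grab('top')
for n in('side','top'):
    f=load(n);P=world(f);hsv=cv2.cvtColor(f['pixels'],cv2.COLOR_RGB2HSV)
    m=(cv2.inRange(hsv,(5,150,100),(20,255,255))>0)&(abs(P[...,0]-624)<50)&(abs(P[...,1]+226)<50)&(P[...,2]>190)
    print(n,m.sum(),np.percentile(P[m],[3,97],axis=0))
s=r.state();print(s['clock'],s['ee_pos'],abs(s['joint_vel']).max())
S=load('side'); im=np.hstack([S['pixels'][90:250,160:320],S['pixels'][150:310,190:350]])
cv2.imwrite('pics/fin.png',cv2.resize(im[...,::-1],None,fx=2.5,fy=2.5))
E
```

```text
side 315 [[ 610.24 -237.98  214.17]
 [ 644.3  -217.05  255.81]]
top 249 [[ 607.87 -234.63  217.7 ]
 [ 642.5  -212.26  257.03]]
21.25 [501.21 227.47  96.35] 0.0018081580764270815
```

View pics/fin.png

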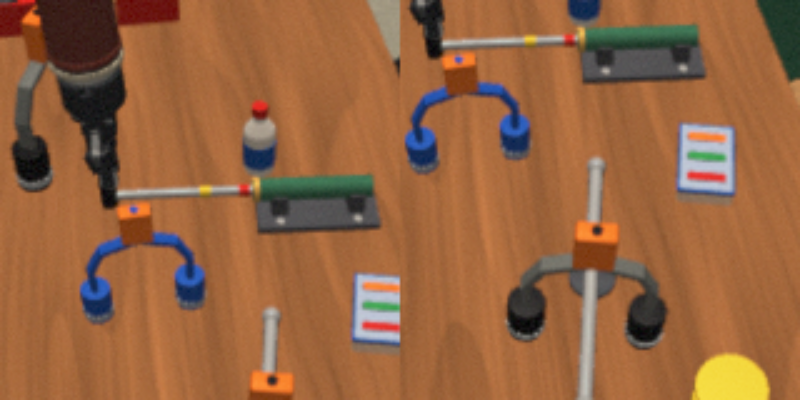

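The red ring is fully out with a thin strip of rod behind it at (250,189). The lamp hangs astride the bar with its pod at (597,245), and its measured top at 256 mm puts the crown at about 206 mm. Everything is steady, so I'm handing in.

```bash
python3 -c "
from station import r
print(r.hand_in()); s=r.state(); print(s['clock'],s['ee_pos'],s['finger_gap'])"
```

```text
the job is handed in; nothing more can be done
None
the job is handed in; nothing more can be done
```

I hung the small grey neck lamp astride the rail's bar and let go. Then I gripped the gauge's black grip and pulled the rod out to the red ring. I handed the job in at about 21 s, still holding the rod.

- **Lamp:** it hangs upright with one head on each side of the bar. The pod's top measured about 256 mm up, which puts the crown at about 206 mm. The pod's centre is within about 5 mm of the bar's line and close to its middle.
- **Rod:** the red ring is fully out, with a thin strip of rod showing behind it. The rings in the pictures give about 102 mm of pull, and the arm's own motion gives 104 mm. The two disagree by about 2 mm; both are inside the 94 to 114 mm window.
- **Hold:** the arm was still, with about 10 N on the wrist along the pull. The tool is tilted about 3 degrees under the load.
- **Bystanders:** nothing went near the spool, bottle or box. I did not measure them again at the end, but the last picture shows the bottle and box in place and the edge of the spool.

When I set the lamp down, the wrist force did not show it touching the bar; it still read close to the lamp's weight. I went by the height, where the arm stopped going down at the expected resting level. The pictures after release confirmed the lamp was hanging.

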